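Open the tall praline case

TASK

Two small white glazed praline cases stand on the shop counter. Take the taller one by the handle of its door and swing the door wide open, until it stands square to the front of its case or farther, so that the case can be filled; then let go and leave it standing open. Leave the door of the lower case shut.

Things in the scene. Friction and masses are not known exactly. Their poses are not given: they have to be found in the camera images.
- tall_handle (a point): Handle on the TALLER case's door: upright round bar 12 mm thick, 102 long, axis 45 out from the door's outer face and 28 from its free edge, on two stubs 38 and 70 below the origin. Origin on the bar axis, 240 above the counter, 31 below the bar's top, 45 below the case top: pinch from above. x square to the door, into the case when shut; y along the door from hinge to free edge; z up.
- tall_door_hinge (a point): Point on the upright hinge axis of the taller case's door, 240 mm up, in the plane of the door's outer face, at its right edge as the robot sees it (-y side). The handle origin is 188 along the door from here. Door 216 wide, 15 thick, 63 to 283 above the counter; flat boxes 28 high may lie under its sweep. Case: 220 wide, 190 deep, 285 high, white frame, glass, fixed; at either place.
- tall_door (a joint): Angle of the taller case's door, rad: 0 shut (starts 0 to 0.12), 1.57 square to the case front, stop at 1.9. Grows counter-clockwise seen from above: the handle comes towards the robot, then to its right. Light friction (about 1 N at the handle), no spring or latch: it stays where left. The round bar can turn in a pinch.
- low_door (a joint): Angle of the lower case's door, rad: 0 shut, as it starts and must stay. This case is 170 mm wide, 190 deep, 195 high, of the same make, beside the taller one on either side; its door has the same handle and hinge side, handle 150 mm up.

How it is judged:
By the outcome, as a careful person would: the job done as asked, in the order asked, and still so for the second after the job is handed in, with the robot touching nothing.
It also fails if it takes over 45 s, if anything falls off the work surface, if the arm or the gripper's body presses on something with over 40 N, if the wrist force passes 120 N, or if a joint passes its speed limit or range.

ROBOT

A 7-joint arm with a two-finger parallel gripper is mounted at the origin on the work surface. World frame = base frame: x ahead of the robot, y to its left, z up, the work surface at z = 0. Lengths are in m, angles in rad, forces in N, time in s.
With the tool pointing down it reaches from about 0.4 to 0.85 m from the base axis. Payload 10.4 kg.
Tool frame: the origin (TCP) lies between the finger pads, 19 mm behind the fingertips; this is the grasp point; z points along the fingers, y is the line along which they close (so a half turn about z gives the same grasp; the last joint's range is limited). The gripper opens to 85 mm and grips with 20 to 120 N. Pads are 22 mm wide; open, the fingers measure 114 mm over their backs; the gripper's body (76 mm by 85 mm) begins 54 mm behind the grasp point. The pads swing forward as they close: fully open they stand 13 mm farther back than shut.
Start: joints at [1.19, 0.332, -0.065, 1.46, 0.022, 1.35, -0.088], TCP at [0.219, -0.585, 0.25] pointing down, gripper open.
Joint ranges: [-2.6, 2.6], [-0.5, 2.12], [-1.47, 1.34], [0.16, 2.42], [-1.27, 4.41], [0.06, 2.06], [-2.6, 2.6]. Speed limits (rad/s): [2.22, 2.22, 2.79, 2.79, 3.14, 3.14, 3.14].

INTERFACE

Orientations are given as a unit quaternion [x, y, z, w].
In Python, from workcell import get_obs, optics, job gives the robot as it stands. The module is installed in compiled form; this text tells all that it offers.
- The arm moves only by the tool send_rows, never from a script. Its argument "plan" is a list that holds one entry, the list of rows, each a list of 7 numbers: the turn, a rotation vector about the tool's x, y, z in units of 1.5 rad (1.0 is 1.5 rad), then the shift along the tool's x, y, z in units of 20 cm (1.0 is 20 cm), then the opening, from 0 (shut) to 1 (fully open). A call has 1 to 20 rows; each row shifts and turns the commanded pose from where the row before left it, along the tool's axes as they then stand; what a row does not reach is not made up. A row lasts 1/12 s, in which the tool goes at most 41.7 mm and 7.16 degrees, less where a joint would pass 70% of its speed; a pose out of reach is approached as far as the arm can. A call with a number of a shift or a turn outside -1 to 1 is refused whole. A call with a gripper value outside its range is refused whole. The fingers move at their own pace and stop on an object; "squeeze" is the grip in N (left out, the last holds). Time passes only in rows, so rows that do not move let the fingers close. It gives the time, the measured TCP pose, the force, the opening and the grip force at its end, in the units of the state.
- get_obs(): the state, without advancing time (a new reading comes with each control period).
- optics.camera(name): name is "scene" or "top" or "wrist"; returns the picture (400x640x3 uint8, red, green, blue); there is no depth.
- optics.get_calibration(name): a dict with "intrinsics" (3x3 intrinsics, pixels), "world_from_camera" (4x4, takes a point from camera to world coordinates); the wrist camera has in their place "T_tool_cam" (4x4, takes a point from camera to tool coordinates, whose origin is the TCP and whose axes are the flange's). Camera axes: x right, y up, looking along -z (the intrinsics and any distortion apply to the point x, -y, -z); pixel columns grow to the right and rows downward; lengths in m; the calibration is good to about 2 mm. A picture is of the moment at which its call begins: read the wrist's pose just before it. get_calibration takes no time and is no camera call.
- job.hand_in(): hands the job in; it is judged then, once.
The state is a dict: "clock": time; "joint_pos": joint angles; "joint_velocities": joint speeds; "tau": joint torques, N m; "position": TCP position; "ee_rot": TCP orientation; "ft_force": force on the tool from outside, world axes, zero at the start; "torque": the same for the moment, N m; "grip_width": opening from 0.0 (shut) to 1.0 (fully open); "grasp_force": force on a finger pad.
Only numpy, scipy, OpenCV 4.12 (cv2) and the standard library are available. Lean on these libraries where they do the work, as an engineer would, in place of code of your own. Each camera call takes 0.05 s, during which the arm holds its last target. There are 200 camera calls.

## Working session

There is one attempt and no reset: what is moved stays moved. The work goes in short steps, Python scripts to look and compute and a tool call to move; the robot and the scene stay as the last step left them, time stands still between calls to the robot, and variables do not carry over. Pictures are saved under pics/ and viewed, at most 10 in all, crops included, and the job is handed in when it is done.

Besides the shell and the picture viewer there is one more tool, called by a JSON object that holds its "method" and its "body", one argument or row to a line. send_rows: Moves the arm, as the interface text tells. Its arguments: {"type":"object","properties":{"plan":{"type":"array"},"squeeze":{"type":"number"}},"required":["plan"]}

```bash
mkdir -p pics
python3 - <<'E'
from workcell import get_obs, optics
import cv2,json,numpy as np
np.set_printoptions(precision=4,suppress=True)
o=get_obs();print(o)
for n in("scene","top"):
    cv2.imwrite(f"pics/{n}0.png",optics.camera(n)[:,:,::-1]);print(n,optics.get_calibration(n))
print(optics.get_calibration("wrist"))
E
```

```text
{'clock': 0.0, 'joint_pos': array([ 1.1904,  0.3329, -0.0647,  1.461 ,  0.0216,  1.3499, -0.0885]), 'joint_velocities': array([ 0.0018, -0.002 ,  0.0003, -0.0003,  0.0015,  0.0006,  0.0011]), 'tau': array([ -0.    , -62.5451,   0.0487, -39.1592,   0.016 ,   0.01  ,
         0.    ]), 'position': array([ 0.2188, -0.5851,  0.2492]), 'ee_rot': array([ 0.984 ,  0.178 , -0.0002, -0.0007]), 'ft_force': array([-0.0701,  0.1435,  0.9851]), 'torque': array([-0.0192,  0.0625,  0.0157]), 'grasp_force': 0.0, 'grip_width': 0.9994885773833964}
scene {'intrinsics': array([[484.4714,   0.    , 313.9263],
       [  0.    , 484.4714, 197.2389],
       [  0.    ,   0.    ,   1.    ]]), 'world_from_camera': array([[-0.1184,  0.9099, -0.3975,  0.206 ],
       [-0.9929, -0.1042,  0.057 ,  0.001 ],
       [ 0.0105,  0.4014,  0.9158,  1.1441],
       [ 0.    ,  0.    ,  0.    ,  1.    ]])}
top {'intrinsics': array([[384.4813,   0.    , 322.9344],
       [  0.    , 384.4813, 199.6696],
       [  0.    ,   0.    ,   1.    ]]), 'world_from_camera': array([[ 0.0016,  0.9974, -0.0726,  0.5456],
       [-0.9992,  0.0044,  0.0387, -0.042 ],
       [ 0.0389,  0.0725,  0.9966,  0.9879],
       [ 0.    ,  0.    ,  0.    ,  1.    ]])}
{'intrinsics': array([[326.7318,   0.    , 318.2695],
       [  0.    , 326.7318, 201.1495],
       [  0.    ,   0.    ,   1.    ]]), 'T_tool_cam': array([[-0.0001,  0.9597,  0.2809,  0.0704],
       [ 1.    ,  0.0001,  0.0002, -0.0003],
       [ 0.0002,  0.2809, -0.9597, -0.1239],
       [ 0.    ,  0.    ,  0.    ,  1.    ]])}
```

View pics/scene0.png

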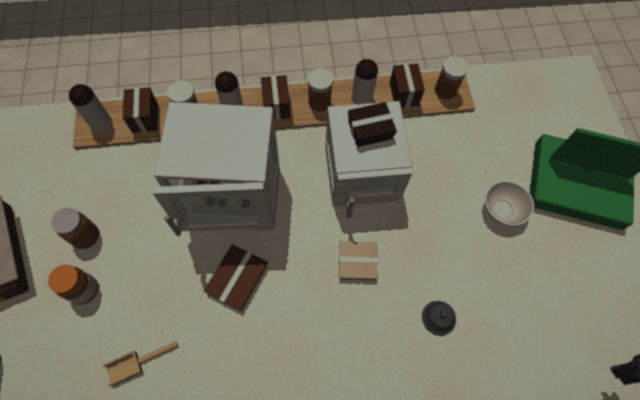

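View pics/top0.png

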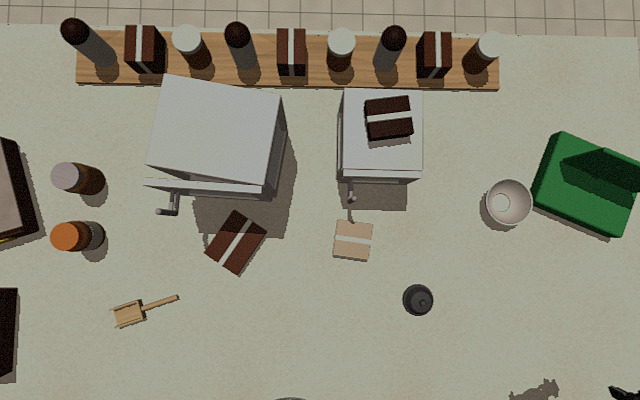

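The taller case is on the left, with its handle near (165,212) in top and (173,225) in scene. The low case is on the right. I'll zoom in on the tall one.

Run:
```python
import cv2,numpy as np
a=cv2.imread("pics/top0.png")[70:240,140:300];b=cv2.imread("pics/scene0.png")[95:250,150:290]
f=lambda i,s:cv2.resize(i,None,fx=s,fy=s,interpolation=cv2.INTER_CUBIC)
cv2.imwrite("pics/topc.png",f(a[70:150,0:150],5));cv2.imwrite("pics/scenec.png",f(b[50:155],5))
```

```text
(no output)
```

View pics/topc.png

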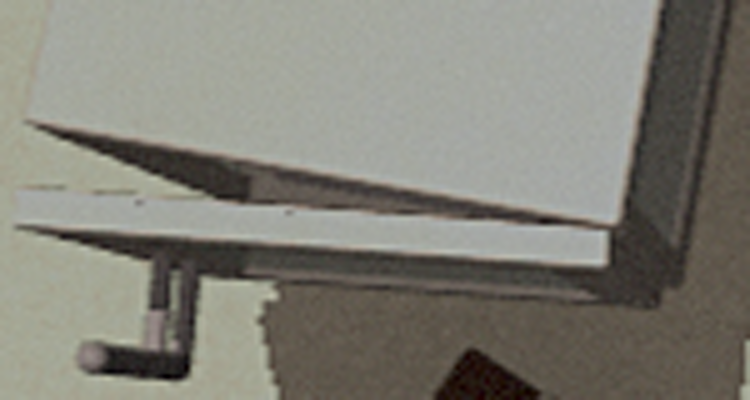

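View pics/scenec.png

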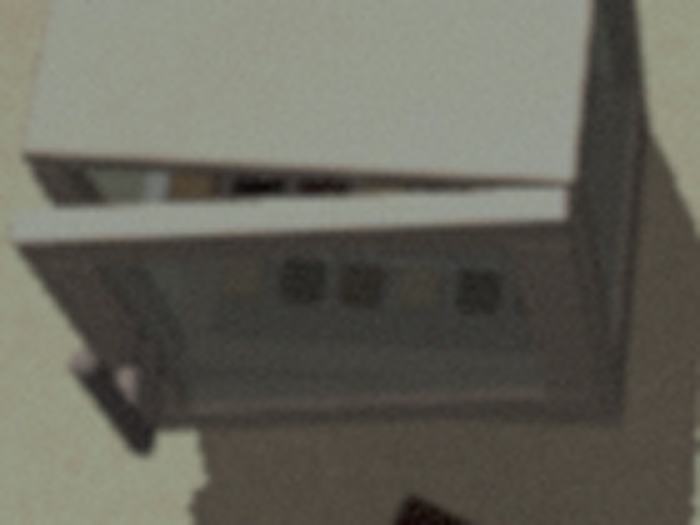

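In the top image the door's outer top edge runs (143.4,185.6) to (261.4,193.4) and the bar top is at (158.4,211.4). In the scene image the same points are (153.4,193.8), (263.4,188.6) and (166.6,217.4).

```bash
cat > h.py <<'E'
import numpy as np
from workcell import optics
def ray(n,px):
    c=optics.get_calibration(n);K=c["intrinsics"];T=c["world_from_camera"]
    d=np.linalg.solve(K,[px[0],px[1],1]);d=T[:3,:3]@(d*[1,-1,-1]);return T[:3,3],d
def at(n,px,z):
    o,d=ray(n,px);return o+d*(z-o[2])/d[2]
E
python3 - <<'E'
from h import *
np.set_printoptions(precision=4,suppress=True)
for n,l,r,b,cl,cr in(("top",(143.4,185.6),(261.4,193.4),(158.4,211.4),(145.4,164.4),(263.4,184.6)),("scene",(153.4,193.8),(263.4,188.6),(166.6,217.4),(155,175.8),(264.8,181.4))):
    L,R,B=at(n,l,.283),at(n,r,.283),at(n,b,.271)
    u=(L-R)[:2];w=np.linalg.norm(u);u/=w;out=np.array([-u[1],u[0]])
    a=np.arctan2(u[1],u[0])
    C=at(n,cl,.285)-at(n,cr,.285)
    print(n,L,R,B,"w",w,"doordir",a,"casedir",np.arctan2(C[1],C[0]),np.linalg.norm(C),"bar pred",R[:2]+.188*u+.045*out, (B[:2]-R[:2])@u,(B[:2]-R[:2])@out)
E
```

```text
top [0.6211 0.2562 0.283 ] [0.608  0.0434 0.283 ] [0.5749 0.2325 0.271 ] w 0.213179338788324 doordir 1.509233149243433 casedir 1.4055722594241693 0.21632498304383688 bar pred [0.5747 0.2338] 0.1867290694000974 0.0446337154823109
scene [0.6224 0.2558 0.283 ] [0.6093 0.0432 0.283 ] [0.5752 0.2335 0.271 ] w 0.21298245941352256 doordir 1.5090829903302154 casedir 1.4007551916112273 0.21652668024863772 bar pred [0.576  0.2336] 0.1878349596687103 0.0457986192679086
```

{"method": "send_rows", "body": {
  "plan": [
    [[0, 0, 0.047, 0, 0, -0.14, 1], [0, 0, 0.047, 0, 0, -0.14, 1], [0, 0, 0.047, 0, 0, -0.14, 1], [0, 0, 0.047, 0, 0, -0.14, 1], [0, 0, 0.047, 0, 0, -0.14, 1], [0, 0, 0.047, 0, 0, -0.14, 1], [0, 0, 0, 0.05, -0.14, 0, 1], [0, 0, 0, 0.05, -0.14, 0, 1], [0, 0, 0, 0.05, -0.14, 0, 1], [0, 0, 0, 0.05, -0.14, 0, 1], [0, 0, 0, 0.05, -0.14, 0, 1], [0, 0, 0, 0.05, -0.14, 0, 1], [0, 0, 0, 0.05, -0.14, 0, 1], [0, 0, 0, 0.05, -0.14, 0, 1], [0, 0, 0, 0.05, -0.14, 0, 1], [0, 0, 0, 0.05, -0.14, 0, 1], [0, 0, 0, 0.05, -0.14, 0, 1], [0, 0, 0, 0.05, -0.14, 0, 1], [0, 0, 0, 0.05, -0.14, 0, 1], [0, 0, 0, 0.05, -0.14, 0, 1]]
  ],
  "squeeze": 40
}}

```text
clock: 1.77
position: [0.3843, -0.2019, 0.4178]
ee_rot: [0.999, -0.033, -0.0, 0.0]
ft_force: [0.6, 0.7, -0.4]
grip_width: 0.996
grasp_force: 0.0
```

{"method": "send_rows", "body": {
  "plan": [
    [[0, 0, 0, 0.05, -0.14, 0, 1], [0, 0, 0, 0.05, -0.14, 0, 1], [0, 0, 0, 0.05, -0.14, 0, 1], [0, 0, 0, 0.05, -0.14, 0, 1], [0, 0, 0, 0.05, -0.14, 0, 1], [0, 0, 0, 0.05, -0.14, 0, 1], [0, 0, 0, 0.05, -0.14, 0, 1], [0, 0, 0, 0.05, -0.14, 0, 1], [0, 0, 0, 0.05, -0.14, 0, 1], [0, 0, 0, 0.05, -0.14, 0, 1], [0, 0, 0, 0.05, -0.14, 0, 1], [0, 0, 0, 0.05, -0.14, 0, 1], [0, 0, 0, 0.05, -0.14, 0, 1], [0, 0, 0, 0.05, -0.14, 0, 1], [0, 0, 0, 0.05, -0.14, 0, 1], [0, 0, 0, 0.05, -0.14, 0, 1], [0, 0, 0, 0, 0, 0, 1], [0, 0, 0, 0, 0, 0, 1]]
  ]
}}

```text
clock: 3.27
position: [0.5727, 0.235, 0.4167]
ee_rot: [1.0, -0.031, -0.001, -0.0]
ft_force: [0.5, 0.5, 0.2]
grip_width: 0.996
grasp_force: 0.0
```

{"method": "send_rows", "body": {
  "plan": [
    [[0, 0, 0, 0.012, 0.01, 0.08, 1], [0, 0, 0, 0, 0, 0.1, 1], [0, 0, 0, 0, 0, 0.1, 1], [0, 0, 0, 0, 0, 0.1, 1], [0, 0, 0, 0, 0, 0.1, 1], [0, 0, 0, 0, 0, 0.1, 1], [0, 0, 0, 0, 0, 0.1, 1], [0, 0, 0, 0, 0, 0.1, 1], [0, 0, 0, 0, 0, 0.05, 1], [0, 0, 0, 0, 0, 0.05, 1], [0, 0, 0, 0, 0, 0, 1], [0, 0, 0, 0, 0, 0, 1], [0, 0, 0, 0, 0, 0, 0.3], [0, 0, 0, 0, 0, 0, 0.3], [0, 0, 0, 0, 0, 0, 0.3], [0, 0, 0, 0, 0, 0, 0.3], [0, 0, 0, 0, 0, 0, 0.3]]
  ]
}}

```text
clock: 4.68
position: [0.5754, 0.2312, 0.2423]
ee_rot: [0.999, -0.033, 0.0, -0.0]
ft_force: [0.1, 0.0, -0.1]
grip_width: 0.308
grasp_force: 0.0
```

Run:
```python
from workcell import get_obs, optics
import cv2,numpy as np
print(get_obs()["joint_pos"])
cv2.imwrite("pics/w1.png",optics.camera("wrist")[:,:,::-1])
```

```text
[ 0.14131856  0.4350138  -0.79768649  1.45347403  0.31229581  1.38314857
 -2.30349916]
```

View pics/w1.png

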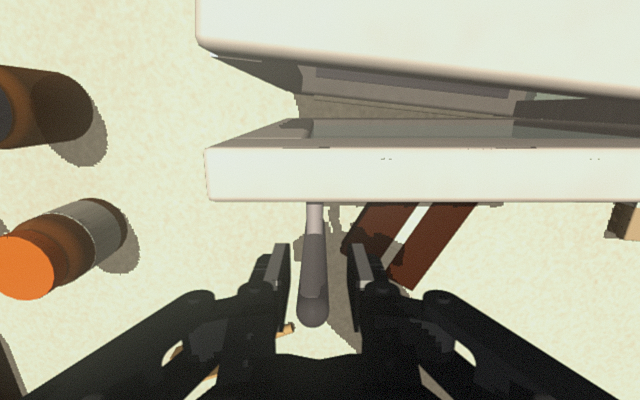

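{"method": "send_rows", "body": {
  "plan": [
    [[0, 0, 0, 0, -0.007, 0, 0], [0, 0, 0, 0, 0, 0, 0], [0, 0, 0, 0, 0, 0, 0], [0, 0, 0, 0, 0, 0, 0], [0, 0, 0, 0, 0, 0, 0], [0, 0, -0.0267, -0.0374, 0.0098, 0, 0], [0, 0, -0.0267, -0.0374, 0.0098, 0, 0], [0, 0, -0.0267, -0.0374, 0.0098, 0, 0], [0, 0, -0.0267, -0.0374, 0.0098, 0, 0], [0, 0, -0.0267, -0.0374, 0.0098, 0, 0], [0, 0, -0.0267, -0.0374, 0.0098, 0, 0], [0, 0, 0, 0, 0, 0, 0], [0, 0, 0, 0, 0, 0, 0]]
  ],
  "squeeze": 40
}}

```text
clock: 5.82
position: [0.5306, 0.2196, 0.2422]
ee_rot: [0.996, 0.087, -0.0, -0.0]
ft_force: [-1.7, 4.5, 1.8]
grip_width: 0.127
grasp_force: 39.9
```

Run:
```python
from workcell import get_obs
import numpy as np
o=get_obs();print(o["joint_pos"],o["position"],o["ft_force"],o["torque"],o["ee_rot"])
r=o["position"][:2]-[.6085,.0415];print(np.hypot(*r),np.arctan2(r[1],r[0])-1.404-.235)
```

```text
[ 0.23567447  0.34260023 -0.8701076   1.57509105  0.26612666  1.34830853
 -2.06128438] [0.53063435 0.21962793 0.24216109] [-1.74350805  4.50699073  1.84755755] [0.89784937 0.46209654 0.00116361] [ 9.96201292e-01  8.70802227e-02 -6.91946296e-05 -1.24890265e-04]
0.19440323915779412 0.3438989393916979
```

{"method": "send_rows", "body": {
  "plan": [
    [[0, 0, -0.0267, -0.0374, 0.0105, 0, 0], [0, 0, -0.0267, -0.0374, 0.0105, 0, 0], [0, 0, -0.0267, -0.0374, 0.0105, 0, 0], [0, 0, -0.0267, -0.0374, 0.0105, 0, 0], [0, 0, -0.0267, -0.0374, 0.0098, 0, 0], [0, 0, -0.0267, -0.0374, 0.0098, 0, 0], [0, 0, -0.0267, -0.0374, 0.0098, 0, 0], [0, 0, -0.0267, -0.0374, 0.0098, 0, 0], [0, 0, -0.0267, -0.0374, 0.0098, 0, 0], [0, 0, -0.0267, -0.0374, 0.0098, 0, 0], [0, 0, -0.0267, -0.0374, 0.0098, 0, 0], [0, 0, -0.0267, -0.0374, 0.0098, 0, 0], [0, 0, -0.0267, -0.0374, 0.0098, 0, 0], [0, 0, -0.0267, -0.0374, 0.0098, 0, 0], [0, 0, 0, 0, 0, 0, 0], [0, 0, 0, 0, 0, 0, 0]]
  ]
}}

```text
clock: 7.15
position: [0.4484, 0.1504, 0.2421]
ee_rot: [0.933, 0.359, -0.001, 0.0]
ft_force: [-4.4, 3.7, 2.0]
grip_width: 0.128
grasp_force: 40.1
```

```bash
cat > chk.py <<'E'
from workcell import get_obs
import numpy as np
o=get_obs();print(o["joint_pos"],o["position"],o["ft_force"],o["torque"],o["ee_rot"])
r=o["position"][:2]-[.6085,.0415];print(np.hypot(*r),np.arctan2(r[1],r[0])%6.2832-1.404-.235)
E
python3 chk.py
```

```text
[ 0.52349092  0.06991618 -0.96290528  1.81635048  0.05978052  1.28698798
 -1.29176881] [0.44837266 0.15041879 0.24214327] [-4.40131737  3.65911173  1.99238308] [0.52677162 0.93167236 0.03890568] [ 9.33385656e-01  3.58874398e-01 -6.17269582e-04  4.93834077e-05]
0.1936596685914587 0.9052784853470567
```

{"method": "send_rows", "body": {
  "plan": [
    [[0, 0, -0.0267, -0.0374, 0.0098, 0, 0], [0, 0, -0.0267, -0.0374, 0.0098, 0, 0], [0, 0, -0.0267, -0.0374, 0.0098, 0, 0], [0, 0, -0.0267, -0.0374, 0.0098, 0, 0], [0, 0, -0.0267, -0.0374, 0.0098, 0, 0], [0, 0, -0.0267, -0.0374, 0.0098, 0, 0], [0, 0, -0.0267, -0.0374, 0.0098, 0, 0], [0, 0, -0.0267, -0.0374, 0.0098, 0, 0], [0, 0, -0.0267, -0.0374, 0.0098, 0, 0], [0, 0, -0.0267, -0.0374, 0.0098, 0, 0], [0, 0, -0.0267, -0.0374, 0.0098, 0, 0], [0, 0, -0.0267, -0.0374, 0.0098, 0, 0], [0, 0, 0, 0, 0, 0, 0]]
  ]
}}

```text
clock: 8.23
position: [0.4166, 0.0627, 0.2421]
ee_rot: [0.821, 0.571, -0.001, 0.0]
ft_force: [-0.1, -0.0, -0.6]
grip_width: 0.127
grasp_force: 40.0
```

```bash
python3 chk.py
```

```text
[ 0.63990006 -0.10620641 -0.82741259  1.93262751 -0.08052255  1.28261101
 -0.51776987] [0.41662387 0.06268905 0.24208424] [-0.14980563 -0.02419317 -0.59507697] [-0.02742879  0.152839    0.06626701] [ 8.21153137e-01  5.70707611e-01 -5.23791189e-04  2.71368186e-04]
0.19304254707958154 1.3926074359466507
```

{"method": "send_rows", "body": {
  "plan": [
    [[0, 0, -0.0267, -0.0374, 0.0098, 0, 0], [0, 0, -0.0267, -0.0374, 0.0098, 0, 0], [0, 0, -0.0267, -0.0374, 0.0098, 0, 0], [0, 0, -0.0267, -0.0374, 0.0098, 0, 0], [0, 0, -0.0267, -0.0374, 0.0098, 0, 0], [0, 0, -0.0267, -0.0374, 0.0098, 0, 0], [0, 0, -0.0267, -0.0374, 0.0098, 0, 0], [0, 0, -0.0267, -0.0374, 0.0098, 0, 0], [0, 0, 0, 0, 0, 0, 0], [0, 0, 0, 0, 0, 0, 0]]
  ]
}}

```text
clock: 9.07
position: [0.4197, 0.0029, 0.2421]
ee_rot: [0.72, 0.694, 0.0, 0.0]
ft_force: [3.4, 0.9, -1.9]
grip_width: 0.126
grasp_force: 39.8
```

```bash
python3 chk.py
```

```text
[ 0.66959971 -0.10758533 -0.7231426   1.94072157 -0.07422139  1.28169526
 -0.06697308] [0.41971412 0.00293297 0.24209763] [ 3.39058911  0.8623405  -1.89737972] [ 0.10784313 -0.73837503  0.01338167] [7.20222548e-01 6.93743000e-01 2.79644354e-04 2.30489123e-04]
0.19268503944614443 1.7041242655905702
```

Door is at about 1.70 rad. Next I release, lift straight up and check.

{"method": "send_rows", "body": {
  "plan": [
    [[0, 0, 0, 0, 0, 0, 0.6], [0, 0, 0, 0, 0, 0, 0.6], [0, 0, 0, 0, 0, 0, 0.6], [0, 0, 0, 0, 0, 0, 0.6], [0, 0, 0, 0, 0, 0, 0.6], [0, 0, 0, 0, 0, -0.04, 0.6], [0, 0, 0, 0, 0, -0.06, 0.6], [0, 0, 0, 0, 0, -0.08, 0.6], [0, 0, 0, 0, 0, -0.08, 0.6], [0, 0, 0, 0, 0, -0.08, 0.6], [0, 0, 0, 0, 0, -0.08, 0.6], [0, 0, 0, 0, 0, -0.08, 0.6], [0, 0, 0, 0, 0, -0.08, 0.6], [0, 0, 0, 0, 0, -0.08, 0.6], [0, 0, 0, 0, 0, 0, 0.6]]
  ]
}}

```text
clock: 10.32
position: [0.42, 0.0031, 0.3774]
ee_rot: [0.719, 0.695, 0.001, 0.002]
ft_force: [-0.9, -0.4, 0.3]
grip_width: 0.599
grasp_force: 0.0
```

Run:
```python
from workcell import optics
import cv2,numpy as np
a=optics.camera("top")[:,:,::-1];b=optics.camera("scene")[:,:,::-1]
cv2.imwrite("pics/end.png",cv2.resize(np.vstack([a[60:320,60:460],b[80:340,60:460]]),None,fx=1.15,fy=1.15))
```

```text
(no output)
```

View pics/end.png

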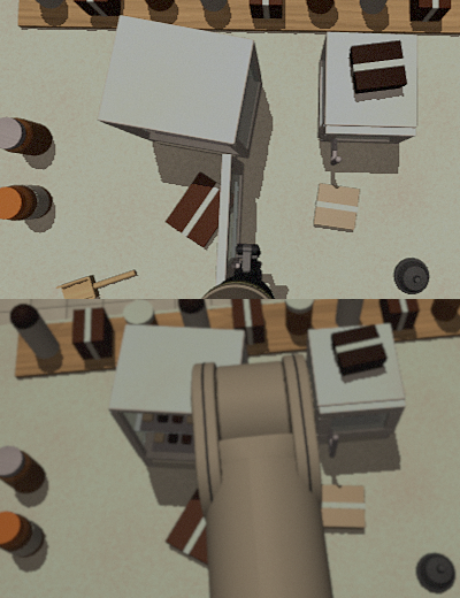

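The top view shows the tall door standing open past square, with its edge running from (230,155) to (225,280). The low door is still shut, and the gripper is clear above the handle.

```bash
python3 -c "
from workcell import job
print(job.hand_in())"
```

```text
the job is handed in; nothing more can be done
None
```

The taller case's door stands open at about 1.70 rad (just past square) with the gripper released and clear above it, the lower case's door is still shut, and the job is handed in.

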